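# Open the spring clamp for the next plate

## Robot

A 7-joint arm with a two-finger parallel gripper is mounted at the origin on the work surface. World frame = base frame: x ahead of the robot, y to its left, z up, the work surface at z = 0. Lengths are in m, angles in degrees, forces in N, time in s.
With the tool pointing down it reaches from about 0.425 to 0.875 m from the base axis. Payload 4.7 kg.
Tool frame: the origin (TCP) lies at the very end of the fingers, on their centre line; the grasp point (between the pads) lies 19 mm behind it (env.grasp_offset is the distance from the TCP to the grasp point, in m); z points along the fingers, y is the line along which they close (so a half turn about z gives the same grasp; the last joint's range is limited). The gripper opens to 87 mm and grips with 3 to 60 N. Pads are 19 mm wide; open, the fingers measure 117 mm over their backs; the gripper's body (75 mm by 190 mm) begins 51 mm behind the grasp point.
Start: joints at [73.745, 18.392, -4.016, 83.108, 1.295, 78.541, -3.26], TCP at [0.191, -0.621, 0.192] pointing down, gripper open.
Joint ranges: [-163.93, 163.93], [-17.29, 119.83], [-79.2, 71.16], [3.27, 140.29], [-89.18, 269.18], [5.43, 117.66], [-154.24, 154.24]. Speed limits (degrees/s): [147.25, 147.25, 180, 180, 180, 180, 180].

## Interface

Orientations are given as [roll, pitch, yaw] about the fixed x, y, z axes, in that order (R = Rz(yaw) Ry(pitch) Rx(roll)).
In Python, from cell import env gives the robot as it stands. The module is installed in compiled form; this text tells all that it offers.
- The arm moves only by the tool drive_tool, never from a script. Its argument "moves" is one flat list of numbers, 5 for each row, row after row: the shift along the tool's x, y, z in units of 40 mm (1.0 is 40 mm), then the turn about the tool's z in units of 10 degrees (1.0 is 10 degrees), then the finger opening in mm, from 0 to 87. A call has 1 to 5 rows; each row is the pose to reach, as a shift and turn from the pose commanded when the call began, along the tool's axes at that moment; what a row does not reach only later rows make up. A row lasts 1/8 s, in which the tool goes at most 62.5 mm and 10.7 degrees, less where a joint would pass 70% of its speed; a pose out of reach is approached as far as the arm can. A call with a gripper value outside its range is refused whole. The fingers move at their own pace and stop on an object; "squeeze" is the grip in N (left out, the last holds). Time passes only in rows, so rows that repeat a pose let the fingers close. It gives the time, the measured TCP pose, the force, the opening and the grip force at its end, in the units of the state.
- env.get_obs(): the state, without advancing time (a new reading comes with each control period).
- env.read_camera(name): name is "side" or "top"; returns (picture, depth): 420x560x3 uint8, red, green, blue; 420x560 float32, m along the optical axis (not along the pixel's ray), 0 where there is no reading.
- env.camera_model(name): a dict with "K" (3x3 intrinsics, pixels), "rvec" (rotation vector, rad) and "tvec" (3), from world to camera coordinates, as OpenCV has them. Camera axes: x right, y down, z forward; pixel columns grow to the right and rows downward; lengths in m; the calibration is good to about 2 mm. A picture is of the moment at which its call begins. camera_model takes no time and is no camera call.
- env.sign_off(): hands the job in; it is judged then, once.
The state is a dict: "time_s": time; "qpos": joint angles; "joint_velocities": joint speeds; "effort": joint torques, N m; "tool_pos": TCP position; "tool_rot": TCP orientation; "force": force on the tool from outside, world axes, zero at the start; "wrist_torque": the same for the moment, N m; "grip_width": finger opening in m; "grasp_force": force on a finger pad.
Only numpy, scipy, OpenCV 4.12 (cv2) and the standard library are available. Lean on these libraries where they do the work, as an engineer would, in place of code of your own. Each camera call takes 0.05 s, during which the arm holds its last target. There are 200 camera calls.

## Task

Make the green spring clamp ready for the next plate: on the grey panel press the yellow, then the blue, then the green key, one at a time, each fully down and let up again, and never press the red one. Then pull the clamp's sliding jaw open by its black handle until the yellow pointer lines up with the red marker, and keep it there: finish while still holding the handle, with the jaw still and the pointer at the marker. Leave everything else on the bench where it lies.

Things in the scene. Friction and masses are not known exactly. Their poses are not given: they have to be found in the camera images.
- clamp: green plate clamp bolted to the bench: base plate 290 x 152 x 12 mm, fixed jaw 48 mm tall at its far (+x) end, low front block 40 mm tall at its near (-x) end; origin at the centre of the base's underside on the bench; its x axis is the line of the slide, pointing away from the handle's pull (the jaw opens towards its -x, roughly towards the robot), y to the left
- jaw (a joint): opening of the clamp's sliding jaw: 0 closed (home), 0.085 m at the end stop, grows as the jaw is pulled along the clamp's -x; a spring always pulls it home with 6 N when closed and 1 N more for each 10 mm, so it snaps home if let go
- handle (a point): centre of the black bridge handle on top of the sliding jaw: a round bar 14 mm thick lying across the slide (along the clamp's y), 68 mm between the axes of its two 14 mm posts, bar axis 85 mm above the bench and 37 mm above the jaw block's top (48 mm); grasp it from above with one finger on either side along the clamp's x
- pointer (a point): the yellow pointer, an upright fin 8 mm thick on the left (+y) side of the sliding jaw; this point is the middle of its free top edge, in line with the handle bar (53 mm to the clamp's +y of it), 36 mm above the bench; moves with the jaw
- mark (a point): the red marker, an upright fin 8 mm thick on a small foot, fixed at a different place along the white scale each time; this point is the middle of its top edge nearest the jaw, 36 mm above the bench and 1 mm to the left of the pointer's tip; its axes are the clamp's; the jaw has to be pulled 30 to 65 mm to bring the pointer level with it, when both fins form one line across the slide
- panel: grey key panel, 170 x 170 x 36 mm, fixed to the bench; origin at the centre of its underside; four keys stand on its top in a square of 68 mm pitch, which colour is where differs each time
- key_yellow_top (a point): spring push key with a yellow cap, 30 mm across, standing on the grey key panel in a black bezel 46 mm across; this point is the centre of the cap's top when up, 58 mm above the bench and 10 mm above the bezel; it faces straight up
- key_yellow (a joint): travel of the yellow key: 0 up, 0.006 m fully down; needs about 1.5 N to start and 5 N to reach the bottom; springs back up by itself; pressed means beyond 0.0045, up means below 0.002
- key_blue_top (a point): spring push key with a blue cap, 30 mm across, standing on the grey key panel in a black bezel 46 mm across; this point is the centre of the cap's top when up, 58 mm above the bench and 10 mm above the bezel; it faces straight up
- key_blue (a joint): travel of the blue key: 0 up, 0.006 m fully down; needs about 1.5 N to start and 5 N to reach the bottom; springs back up by itself; pressed means beyond 0.0045, up means below 0.002
- key_green_top (a point): spring push key with a green cap, 30 mm across, standing on the grey key panel in a black bezel 46 mm across; this point is the centre of the cap's top when up, 58 mm above the bench and 10 mm above the bezel; it faces straight up
- key_green (a joint): travel of the green key: 0 up, 0.006 m fully down; needs about 1.5 N to start and 5 N to reach the bottom; springs back up by itself; pressed means beyond 0.0045, up means below 0.002
- key_red_top (a point): spring push key with a red cap, 30 mm across, standing on the grey key panel in a black bezel 46 mm across; this point is the centre of the cap's top when up, 58 mm above the bench and 10 mm above the bezel; it faces straight up (emergency stop: not to be pressed)
- key_red (a joint): travel of the red key: 0 up, 0.006 m fully down; needs about 1.5 N to start and 5 N to reach the bottom; springs back up by itself; pressed means beyond 0.0045, up means below 0.002
- flap_disc: loose flap disc, 100 mm across, 16 mm thick, brown on top, lying at the far left of the clamp; origin under its centre; leave alone
- grind_disc: loose black grinding disc, 100 mm across, 8 mm thick, lying at the near left of the clamp; origin under its centre; leave alone
- sand_block: loose blue abrasive block, 100 x 50 x 35 mm, to the right of the key panel; origin under its centre; leave alone
- steel_plate: loose bare steel plate, 70 x 100 x 5 mm, in front of the key panel; origin under its centre; leave alone
- wrench: loose steel wrench, 200 mm long along its x, lying across the bench behind the key panel; leave alone
- jar: closed jar with a green cap, 70 mm across, 90 mm tall, at the right of the bench; leave alone
- grinder: blue angle grinder, about 290 mm long along its x and 75 mm tall, at the left of the bench; leave alone

How it is judged:
By the outcome, as a careful person would: the job done as asked, in the order asked, and still so for the second after the job is handed in, while the arm keeps its last pose, push and grip.
It also fails if it takes over 51 s, if anything falls off the work surface, if the arm or the gripper's body presses on something with over 40 N, if the wrist force passes 120 N, or if a joint passes its speed limit or range.

## Working session

There is one attempt and no reset: what is moved stays moved. The work goes in short steps, Python scripts to look and compute and a tool call to move; the robot and the scene stay as the last step left them, time stands still between calls to the robot, and variables do not carry over. Pictures are saved under pics/ and viewed, at most 10 in all, crops included, and the job is handed in when it is done.

Besides the shell and the picture viewer there is one more tool, called after ">>>" as name(argument=value, ...), one argument or row to a line, values as JSON. drive_tool: Moves the arm, as the interface text tells. Its arguments: {"type":"object","properties":{"moves":{"type":"array","items":{"type":"number"}},"squeeze":{"type":"number"}},"required":["moves"]}

```bash
mkdir -p pics; ls; cat > h.py <<'E'
import numpy as np, cv2
from cell import env
def cam(n):
    m=env.camera_model(n); return np.array(m["K"],float),cv2.Rodrigues(np.array(m["rvec"],float))[0],np.array(m["tvec"],float).ravel()
def ray(n,uv,z):
    K,R,t=cam(n); d=R.T@np.linalg.inv(K)@np.array([uv[0],uv[1],1.]); c=-R.T@t
    return c+d*(z-c[2])/d[2]
def proj(n,p):
    K,R,t=cam(n); q=K@(R@np.array(p,float)+t); return q[:2]/q[2]
def world(n,depth):
    K,R,t=cam(n); v,u=np.mgrid[:depth.shape[0],:depth.shape[1]]
    P=np.stack([(u-K[0,2])/K[0,0]*depth,(v-K[1,2])/K[1,1]*depth,depth],-1)
    return (P-t)@R
E
python3 - <<'E'
from h import *
for n in("top","side"):
    p,d=env.read_camera(n); cv2.imwrite(f"pics/{n}0.png",p[:,:,::-1]); np.savez(f"{n}0.npz",p=p,d=d)
    K,R,t=cam(n); print(n,K[0,0],-R.T@t)
o=env.get_obs(); print(o["time_s"],o["tool_pos"],o["tool_rot"],o["force"],env.grasp_offset)
E
```

```text
pics
top 456.8889895451838 [ 0.43316796 -0.01126482  1.34229557]
side 517.6713630713117 [-0.01885597  1.11538022  1.06926669]
0.1 [ 0.19049784 -0.6209062   0.19088004] [-1.79903622e+02  6.16837308e-03  1.70638458e+01] [ 0.42773485 -0.5565989  -0.37676783] 0.0187
```

View pics/top0.png

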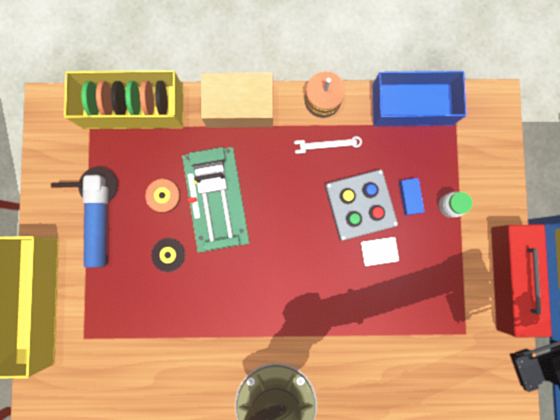

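View pics/side0.png

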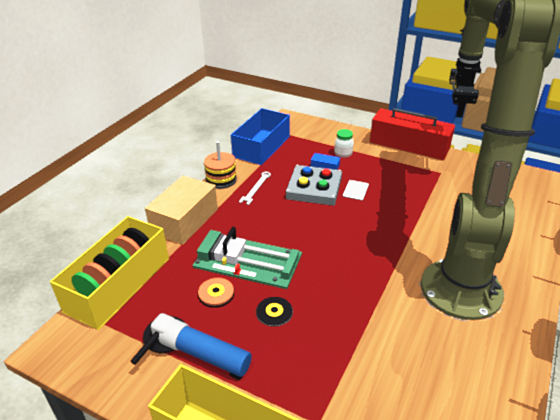

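The top view shows the keys at yellow (348,196), blue (371,190), green (354,219) and red (377,213). The clamp is around (215,200), with its red mark near (193,200). The side view shows the same layout with the clamp at (247,257). Next I'll measure the positions.

```bash
cat > m.py <<'E'
from h import *
def cents(n,p,box,z,cond):
    hsv=cv2.cvtColor(p,cv2.COLOR_RGB2HSV).astype(int); x0,y0,x1,y1=box
    m=np.zeros(p.shape[:2],np.uint8); m[y0:y1,x0:x1]=cond(hsv)[y0:y1,x0:x1]
    k,l,s,c=cv2.connectedComponentsWithStats(m)
    if k<2: return None
    i=1+np.argmax(s[1:,4]); return s[i,4],c[i].round(1),ray(n,c[i],z).round(4)
H=lambda a,b,S=130,V=70:(lambda h:(h[...,0]>=a)&(h[...,0]<=b)&(h[...,1]>S)&(h[...,2]>V))
red=lambda h:((h[...,0]<6)|(h[...,0]>174))&(h[...,1]>150)&(h[...,2]>150)
E
python3 - <<'E'
from m import *
for n,b in(("top",(328,172,396,240)),("side",(286,162,345,205))):
    p=np.load(n+"0.npz")["p"]
    for k,c in dict(y=H(22,35),b=H(100,125),g=H(45,85),r=red).items(): print(n,k,cents(n,p,b,.058,c))
p,q=np.load("top0.npz")["p"],np.load("side0.npz")["p"]
a=cents("top",p,(180,140,250,255),.0,H(55,90,60,60)); print("clamp",a)
hsv=cv2.cvtColor(p,cv2.COLOR_RGB2HSV); m=np.zeros(p.shape[:2],np.uint8); m[140:255,178:252]=((hsv[...,0]>50)&(hsv[...,0]<95)&(hsv[...,1]>50))[140:255,178:252]
pts=np.argwhere(m)[:,::-1]; W=np.array([ray("top",u,.012)[:2] for u in pts],np.float32); print(cv2.minAreaRect(W))
c1=cv2.resize(p[140:255,175:255],None,fx=5,fy=5,interpolation=2); c2=cv2.resize(q[220:290,185:305],None,fx=4,fy=4,interpolation=2)
o=np.zeros((600,800,3),np.uint8)
o[:575,:400]=c1; o[:280,400:800]=c2[:, :400]; cv2.imwrite("pics/crop.png",o[:,:,::-1])
E
```

```text
top y (np.int32(38), array([347.7, 194.7]), array([ 0.5895, -0.2119,  0.058 ]))
top b (np.int32(95), array([371.1, 189. ]), array([ 0.6052, -0.2786,  0.058 ]))
top g None
top r (np.int32(241), array([391.5, 185. ]), array([ 0.6159, -0.3371,  0.058 ]))
side y (np.int32(58), array([303.1, 180.3]), array([ 0.5845, -0.2041,  0.058 ]))
side b (np.int32(159), array([325.6, 164.4]), array([ 0.5554, -0.329 ,  0.058 ]))
side g (np.int32(52), array([322.7, 182.9]), array([ 0.5188, -0.22  ,  0.058 ]))
side r (np.int32(219), array([341.2, 186.2]), array([ 0.4555, -0.2302,  0.058 ]))
clamp (np.int32(3056), array([218.6, 203. ]), array([0.5754, 0.161 , 0.    ]))Traceback (most recent call last):
  File "<stdin>", line 8, in <module>
  File "h.py", line 6, in ray
    K,R,t=cam(n); d=R.T@np.linalg.inv(K)@np.array([uv[0],uv[1],1.]); c=-R.T@t
          ~~~^^^
  File "h.py", line 4, in cam
    m=env.camera_model(n); return np.array(m["K"],float),cv2.Rodrigues(np.array(m["rvec"],float))[0],np.array(m["tvec"],float).ravel()
ValueError: time passes only in moves, steps and waits
```

```bash
sed -i 's/^def cam/import functools\n@functools.cache\ndef cam/' h.py
python3 - <<'E'
from m import *
p,q=np.load("top0.npz")["p"],np.load("side0.npz")["p"]
C={}
for k,c,u,v in(("y",H(18,40,80,60),(348,195),(303,181)),("b",H(100,130,80,40),(371,189),(307,171)),("g",H(40,90,80,40),(354,219),(323,184)),("r",lambda h:((h[...,0]<8)|(h[...,0]>172))&(h[...,1]>110)&(h[...,2]>60),(377,213),(326,173))):
    a=cents("top",p,(u[0]-9,u[1]-9,u[0]+10,u[1]+10),.058,c);b=cents("side",q,(v[0]-9,v[1]-8,v[0]+10,v[1]+8),.055,c); print(k,a,b)
hsv=cv2.cvtColor(p,cv2.COLOR_RGB2HSV); m=np.zeros(p.shape[:2],np.uint8); m[140:255,178:252]=((hsv[...,0]>50)&(hsv[...,0]<95)&(hsv[...,1]>50))[140:255,178:252]
W=np.array([ray("top",u,.012)[:2] for u in np.argwhere(m)[:,::-1]],np.float32); print(cv2.minAreaRect(W))
c1=cv2.resize(p[140:255,175:255],None,fx=5,fy=5,interpolation=2); c2=cv2.resize(q[220:290,190:290],None,fx=4,fy=4,interpolation=2)
c3=cv2.resize(p[170:245,325:400],None,fx=4,fy=4,interpolation=2)
o=np.zeros((600,800,3),np.uint8)
o[:575,:400]=c1; o[:280,400:800]=c2; o[300:600,400:700]=c3; cv2.imwrite("pics/crop.png",o[:,:,::-1])
E
```

```text
y (np.int32(121), array([347.9, 195.1]), array([ 0.5884, -0.2125,  0.058 ])) (np.int32(68), array([303. , 180.3]), array([ 0.5867, -0.2079,  0.055 ]))
b (np.int32(108), array([371., 189.]), array([ 0.605 , -0.2783,  0.058 ])) (np.int32(59), array([306.6, 169.8]), array([ 0.6027, -0.2714,  0.055 ]))
g (np.int32(96), array([354.4, 218.1]), array([ 0.5227, -0.2292,  0.058 ])) (np.int32(61), array([322.6, 182.8]), array([ 0.5209, -0.2243,  0.055 ]))
r (np.int32(112), array([377.5, 212.2]), array([ 0.5389, -0.2949,  0.058 ])) (np.int32(57), array([325.8, 172.1]), array([ 0.5367, -0.2886,  0.055 ]))
((0.5888986587524414, 0.1704716980457306), (0.29085081815719604, 0.14960819482803345), 9.496936798095703)
```

View pics/crop.png

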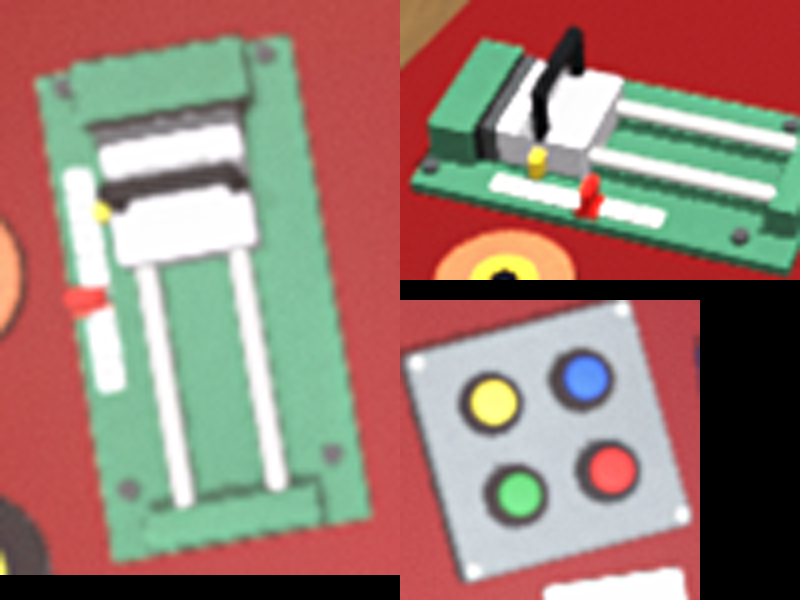

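The crop confirms the layout: yellow top-left, blue top-right, green bottom-left, red bottom-right. The clamp yaw is about +9.5°, with the pointer near crop (103,211) and the mark near (85,300). I'll start the approach with the fingers closed.

>>> drive_tool(
  moves=[1.25, -0.68, 0, -0.5, 0, 2.5, -1.36, 0, -1.0, 0, 3.75, -2.04, 0, -1.5, 0, 5.0, -2.72, 0, -2.0, 0, 6.25, -3.43, 0, -2.6, 0],
  squeeze=20,
)

```text
time_s: 0.72
tool_pos: [0.3903, -0.4153, 0.1915]
tool_rot: [-180.0, 0.0, 43.2]
force: [1.0, 0.6, 0.7]
grip_width: 0.0451
grasp_force: 0.0
```

```bash
cat > go.py <<'E'
import sys,numpy as np
from scipy.spatial.transform import Rotation as R
from cell import env
# go.py x y z [yaw]: units from the measured pose
o=env.get_obs(); a=list(map(float,sys.argv[1:])); r=R.from_euler("xyz",o["tool_rot"],degrees=True)
d=r.inv().apply(np.array(a[:3])-o["tool_pos"])/.04
print("t",o["time_s"],"tcp",np.round(o["tool_pos"],4),np.round(o["tool_rot"],2),"F",np.round(o["force"],2),"w",o["grip_width"],"q",np.round(o["qpos"],0))
print("units",d.round(3),"turn",(o["tool_rot"][2]-a[3])/10 if len(a)>3 else 0, "rows>=",np.linalg.norm(d)*.04/.0625)
E
python3 go.py .588 -.2115 .1 70
```

```text
t 0.725 tcp [ 0.3903 -0.4153  0.1915] [-1.7998e+02  1.0000e-02  4.3240e+01] F [0.97 0.56 0.66] w 0.045051894984472395 q [ 59.   9. -17.  94.   3.  77.  -5.]
units [ 7.092 -0.325  2.286] turn -2.6755481825103677 rows>= 4.773194433639894
```

>>> drive_tool(
  moves=[1.42, -0.06, 0.45, -0.54, 0, 2.84, -0.13, 0.9, -1.08, 0, 4.26, -0.2, 1.37, -1.6, 0, 5.68, -0.26, 1.8, -2.14, 0, 7.09, -0.32, 2.29, -2.68, 0],
)

```text
time_s: 1.35
tool_pos: [0.5888, -0.2127, 0.0995]
tool_rot: [180.0, 0.0, 70.0]
force: [0.8, -0.5, -0.2]
grip_width: 0.0017
grasp_force: 0.0
```

```bash
python3 go.py .588 -.2115 .051 70
python3 - <<'E'
from m import *
p,d=env.read_camera("side"); q=p[140:215,270:360]; cv2.imwrite("pics/s1.png",cv2.resize(q,None,fx=6,fy=6,interpolation=2)[:,:,::-1])
E
```

```text
t 1.35 tcp [ 0.5888 -0.2127  0.0995] [1.800e+02 2.000e-02 7.002e+01] F [ 0.8  -0.52 -0.18] w 0.0016681044140165397 q [ 40.  21. -28.  93.  11.  69. -10.]
units [ 0.021 -0.03   1.213] turn 0.0020077606987200626 rows>= 0.7767800460105135
```

View pics/s1.png

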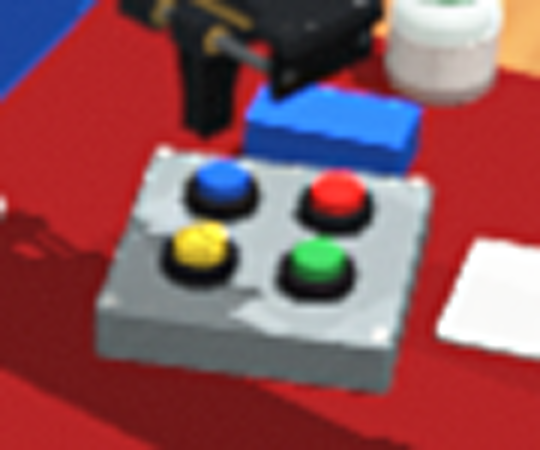

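The fingertip shows at full-image (304.5,162) and the yellow cap at (303,180). I'll check that against the projection.

```bash
python3 -c "
from h import *
for P in([.5888,-.2127,.0995],[.588,-.2125,.058],[.605,-.278,.058],[.5888,-.2127,.13]): print(proj('side',P),proj('top',P))
p,d=env.read_camera('side'); W=world('side',d)
for u,v in((304,160),(303,158),(305,155),(303,180),(323,183)): print(u,v,W[v,u].round(4))
p,d=env.read_camera('top'); W=world('top',d)
for u,v in ((371,189),(354,218),(377,212)): print(u,v,W[v,u].round(4))
"
```

```text
[303.28575121 168.53858781] [350.32917974 193.07150361]
[303.22620582 178.76659827] [347.93755262 195.19577773]
[306.83443225 168.04183005] [370.86080934 189.02848248]
[303.47116072 160.89457214] [352.14027586 191.63743478]
304 160 [ 0.5839 -0.2059  0.1388]
303 158 [ 0.5852 -0.2006  0.1492]
305 155 [ 0.5796 -0.2036  0.1608]
303 180 [ 0.5884 -0.2117  0.0532]
323 183 [ 0.5192 -0.224   0.0549]
371 189 [ 0.5383 -0.1747  0.5566]
354 218 [ 0.5103 -0.1973  0.2405]
377 212 [ 0.4965 -0.1794  0.5771]
```

```bash
python3 -c "
from h import *
p,d=env.read_camera('side'); W=world('side',d)
for v in range(150,182,2): print(v,[tuple((W[v,u]*1000).astype(int)) for u in (300,302,304,306,308)], p[v,304])
"
```

```text
150 [(np.int64(598), np.int64(-204), np.int64(174)), (np.int64(570), np.int64(-160), np.int64(206)), (np.int64(566), np.int64(-164), np.int64(204)), (np.int64(576), np.int64(-203), np.int64(180)), (np.int64(550), np.int64(-162), np.int64(210))] [29 27 22]
152 [(np.int64(598), np.int64(-204), np.int64(166)), (np.int64(589), np.int64(-200), np.int64(171)), (np.int64(580), np.int64(-196), np.int64(175)), (np.int64(577), np.int64(-205), np.int64(171)), (np.int64(573), np.int64(-213), np.int64(168))] [18 18 20]
154 [(np.int64(596), np.int64(-200), np.int64(161)), (np.int64(586), np.int64(-195), np.int64(167)), (np.int64(578), np.int64(-192), np.int64(171)), (np.int64(575), np.int64(-202), np.int64(166)), (np.int64(677), np.int64(-447), np.int64(1))] [12 12 14]
156 [(np.int64(596), np.int64(-201), np.int64(153)), (np.int64(587), np.int64(-197), np.int64(158)), (np.int64(584), np.int64(-206), np.int64(154)), (np.int64(576), np.int64(-205), np.int64(156)), (np.int64(674), np.int64(-441), np.int64(-4))] [12 12 14]
158 [(np.int64(597), np.int64(-202), np.int64(144)), (np.int64(585), np.int64(-
[... 2267 characters left out ...]
(611), np.int64(-252), np.int64(38)), (np.int64(604), np.int64(-254), np.int64(38)), (np.int64(599), np.int64(-259), np.int64(37)), (np.int64(591), np.int64(-260), np.int64(38))] [128 115  56]
178 [(np.int64(604), np.int64(-222), np.int64(49)), (np.int64(595), np.int64(-217), np.int64(55)), (np.int64(589), np.int64(-222), np.int64(54)), (np.int64(596), np.int64(-254), np.int64(32)), (np.int64(587), np.int64(-251), np.int64(37))] [255 255  86]
180 [(np.int64(596), np.int64(-205), np.int64(54)), (np.int64(589), np.int64(-205), np.int64(57)), (np.int64(581), np.int64(-204), np.int64(60)), (np.int64(578), np.int64(-213), np.int64(55)), (np.int64(576), np.int64(-228), np.int64(46))] [249 235  62]
```

The visible fingertip is about 25 mm above the reported TCP, so I'll go down by feel, watching the force.

>>> drive_tool(
  moves=[0, 0, 0.4, 0, 0, 0, 0, 0.8, 0, 0, 0, 0, 0.95, 0, 0, 0, 0, 0.95, 0, 0],
)

```text
time_s: 2.05
tool_pos: [0.5871, -0.2142, 0.0615]
tool_rot: [-179.9, 0.0, 69.8]
force: [-0.0, 0.4, 0.1]
grip_width: 0.0005
grasp_force: 0.0
```

```bash
cat > s.py <<'E'
from h import *
o=env.get_obs(); print(o["tool_pos"].round(4) if hasattr(o["tool_pos"],'round') else o["tool_pos"],np.round(o["force"],2),o["grip_width"])
p,d=env.read_camera('side'); W=world('side',d)
u0=int(round(proj('side',o["tool_pos"])[0]))
for v in range(158,186): print(v,p[v,u0-2:u0+4:2].tolist(),(W[v,u0]*1000).round().astype(int).tolist())
E
python3 s.py
```

```text
[ 0.5871 -0.2142  0.0615] [-0.04  0.37  0.13] 0.0005249584003797931
158 [[25, 29, 33], [108, 85, 43], [70, 65, 57]] [567, -168, 173]
159 [[23, 25, 28], [38, 35, 27], [27, 25, 23]] [570, -175, 165]
160 [[20, 22, 24], [18, 19, 22], [12, 11, 12]] [580, -197, 145]
161 [[20, 23, 22], [15, 16, 15], [12, 14, 14]] [579, -196, 142]
162 [[18, 22, 23], [17, 17, 18], [14, 17, 17]] [582, -201, 134]
163 [[19, 23, 23], [14, 16, 18], [15, 16, 17]] [581, -199, 132]
164 [[18, 21, 22], [15, 15, 14], [12, 14, 14]] [583, -204, 125]
165 [[17, 19, 20], [17, 17, 18], [13, 13, 15]] [581, -202, 122]
166 [[17, 17, 19], [14, 15, 16], [15, 14, 15]] [580, -199, 121]
167 [[18, 17, 19], [16, 17, 17], [15, 15, 13]] [582, -203, 113]
168 [[19, 17, 18], [15, 14, 14], [15, 13, 11]] [584, -209, 105]
169 [[19, 18, 18], [17, 15, 16], [16, 14, 10]] [581, -201, 107]
170 [[20, 18, 20], [14, 13, 13], [12, 13, 14]] [582, -204, 101]
171 [[23, 21, 22], [17, 15, 17], [17, 31, 70]] [579, -197, 102]
172 [[29, 28, 29], [21, 23, 30], [25, 60, 131]] [581, -201, 95]
173 [[22, 20, 21], [31, 35, 44], [30, 50, 96]] [603, -251, 54]
174 [[12, 11, 15], [27, 26, 29], [30, 30, 34]] [605, -255, 47]
175 [[45, 47, 49], [14, 14, 15], [13, 14, 16]] [605, -255, 42]
176 [[134, 135, 114], [85, 81, 50], [34, 34, 33]] [604, -253, 40]
177 [[212, 200, 128], [185, 170, 83], [131, 123, 77]] [604, -254, 35]
178 [[226, 198, 52], [228, 201, 50], [225, 204, 95]] [590, -222, 55]
179 [[225, 197, 46], [225, 198, 48], [251, 232, 65]] [587, -217, 55]
180 [[227, 201, 51], [226, 200, 51], [255, 255, 63]] [585, -213, 53]
181 [[223, 197, 51], [221, 194, 50], [214, 187, 44]] [580, -201, 58]
182 [[203, 176, 45], [202, 175, 44], [173, 149, 37]] [578, -198, 57]
183 [[174, 150, 38], [177, 151, 38], [125, 106, 34]] [578, -197, 53]
184 [[80, 69, 27], [90, 78, 28], [30, 26, 20]] [578, -198, 48]
185 [[18, 19, 21], [20, 20, 20], [10, 11, 16]] [575, -191, 50]
```

>>> drive_tool(
  moves=[0.02, 0.02, 0.25, 0, 0, 0.02, 0.03, 0.45, 0, 0, 0.02, 0.05, 0.55, 0, 0, 0.02, 0.05, 0.6, 0, 0, 0.02, 0.05, 0.6, 0, 0],
)

```text
time_s: 2.72
tool_pos: [0.5901, -0.2138, 0.0382]
tool_rot: [-180.0, 0.0, 69.9]
force: [-0.2, 0.2, -0.9]
grip_width: 0.0002
grasp_force: 0.0
```

```bash
python3 s.py | sed -n '1p;16,30p'
```

```text
[ 0.5901 -0.2138  0.0382] [-0.23  0.16 -0.86] 0.00015438073453548595
172 [[17, 15, 15], [15, 15, 15], [15, 16, 16]] [583, -199, 96]
173 [[15, 13, 15], [17, 15, 17], [15, 14, 14]] [582, -196, 93]
174 [[15, 14, 15], [15, 16, 16], [14, 15, 16]] [583, -200, 87]
175 [[15, 14, 17], [9, 10, 15], [8, 9, 14]] [585, -203, 80]
176 [[61, 59, 56], [6, 6, 11], [32, 30, 28]] [586, -205, 75]
177 [[162, 147, 96], [54, 46, 15], [138, 120, 50]] [586, -205, 70]
178 [[232, 202, 51], [158, 136, 34], [236, 207, 52]] [583, -200, 70]
179 [[234, 206, 50], [229, 201, 52], [233, 205, 47]] [591, -218, 53]
180 [[231, 204, 52], [230, 203, 53], [230, 202, 49]] [587, -209, 55]
181 [[222, 195, 50], [225, 199, 51], [221, 194, 49]] [586, -206, 53]
182 [[194, 167, 41], [208, 182, 46], [194, 168, 41]] [584, -202, 52]
183 [[166, 142, 37], [177, 152, 38], [167, 143, 37]] [583, -200, 50]
184 [[54, 47, 25], [92, 81, 29], [62, 55, 25]] [583, -200, 45]
185 [[14, 13, 20], [21, 21, 21], [16, 13, 19]] [580, -193, 47]
```

>>> drive_tool(
  moves=[0, 0, 0.1, 0, 0, 0, 0, 0.2, 0, 0, 0, 0, 0.25, 0, 0],
)

```text
time_s: 3.15
tool_pos: [0.5898, -0.2138, 0.0278]
tool_rot: [-180.0, 0.0, 69.9]
force: [0.1, -0.1, 1.6]
grip_width: 0.0003
grasp_force: 0.7
```

```bash
python3 s.py | sed -n '1p;16,30p'
```

```text
[ 0.5898 -0.2138  0.0278] [ 0.06 -0.06  1.62] 0.00032470360115389443
172 [[18, 16, 18], [17, 16, 17], [16, 17, 16]] [587, -207, 89]
173 [[17, 17, 16], [18, 18, 20], [16, 16, 17]] [585, -202, 89]
174 [[19, 17, 18], [12, 12, 14], [15, 12, 13]] [585, -203, 84]
175 [[18, 18, 19], [15, 15, 16], [14, 14, 16]] [584, -201, 82]
176 [[16, 16, 18], [15, 16, 16], [13, 14, 16]] [584, -202, 77]
177 [[15, 16, 21], [13, 13, 17], [7, 8, 13]] [585, -204, 71]
178 [[28, 25, 19], [6, 8, 16], [20, 18, 13]] [586, -206, 66]
179 [[106, 90, 27], [18, 17, 16], [111, 93, 21]] [586, -206, 62]
180 [[203, 177, 46], [119, 99, 27], [217, 189, 46]] [587, -208, 56]
181 [[227, 200, 51], [219, 191, 49], [227, 199, 50]] [582, -197, 60]
182 [[198, 172, 42], [213, 187, 47], [197, 170, 41]] [585, -204, 51]
183 [[167, 142, 36], [181, 156, 39], [168, 143, 37]] [582, -199, 51]
184 [[53, 46, 24], [93, 80, 29], [63, 54, 24]] [583, -201, 45]
185 [[13, 14, 21], [20, 20, 20], [15, 16, 19]] [578, -190, 49]
```

>>> drive_tool(
  moves=[0, 0, 0.06, 0, 0, 0, 0, 0.12, 0, 0, 0, 0, 0.12, 0, 0],
)

```text
time_s: 3.58
tool_pos: [0.59, -0.2139, 0.0236]
tool_rot: [-180.0, 0.0, 69.9]
force: [-1.2, -0.4, 3.6]
grip_width: 0.0001
grasp_force: 1.9
```

>>> drive_tool(
  moves=[0, 0, 0.05, 0, 0, 0, 0, 0.08, 0, 0, 0, 0, 0.08, 0, 0],
)

```text
time_s: 3.95
tool_pos: [0.5901, -0.2139, 0.0217]
tool_rot: [180.0, 0.0, 69.9]
force: [-5.8, 1.6, 12.0]
grip_width: 0.0005
grasp_force: 5.6
```

>>> drive_tool(
  moves=[0, 0, -0.4, 0, 0, 0, 0, -1.0, 0, 0, 0, 0, -1.1, 0, 0],
)

```text
time_s: 4.32
tool_pos: [0.5917, -0.2142, 0.0661]
tool_rot: [179.8, 0.0, 69.9]
force: [0.1, 0.4, -0.2]
grip_width: 0.0003
grasp_force: 0.0
```

```bash
python3 go.py .606 -.279 .066
```

```text
t 4.325 tcp [ 0.5917 -0.2142  0.0661] [179.78   0.    69.87] F [ 0.1   0.39 -0.2 ] w 0.00028132410229484556 q [ 40.  23. -28.  94.  12.  65. -11.]
units [-1.397  0.894  0.006] turn 0 rows>= 1.061686009930479
```

>>> drive_tool(
  moves=[-0.7, 0.45, 0, 0, 0, -1.4, 0.88, 0, 0, 0, -1.4, 0.88, 0, 0, 0, -1.4, 0.88, 0.4, 0, 0, -1.4, 0.88, 0.65, 0, 0],
)

```text
time_s: 4.95
tool_pos: [0.603, -0.2764, 0.0361]
tool_rot: [-179.9, -0.1, 70.0]
force: [-0.5, 0.3, 0.2]
grip_width: 0.0003
grasp_force: 0.0
```

```bash
python3 go.py .606 -.279 .022; python3 - <<'E'
from m import *
p,d=env.read_camera("side"); q=p[140:215,270:360]; cv2.imwrite("pics/s2.png",cv2.resize(q,None,fx=6,fy=6,interpolation=2)[:,:,::-1])
E
```

```text
t 4.95 tcp [ 0.603  -0.2764  0.0361] [-1.7985e+02 -5.0000e-02  6.9980e+01] F [-0.47  0.27  0.16] w 0.000263118250337397 q [ 42.  29. -26.  90.  13.  65.  -7.]
units [-0.036  0.093  0.353] turn 0 rows>= 0.23487569912826062
```

View pics/s2.png

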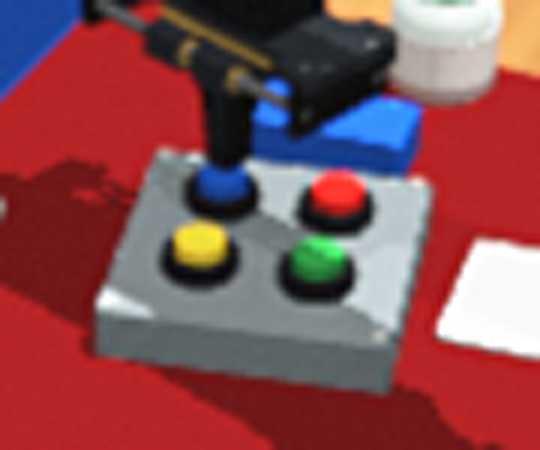

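The tip is just above the blue cap at crop (225,168), which puts it centred over the cap. Now I'll press.

>>> drive_tool(
  moves=[0, 0.06, 0.1, 0, 0, 0, 0.06, 0.2, 0, 0, 0, 0.06, 0.3, 0, 0, 0, 0.06, 0.34, 0, 0, 0, 0.06, 0.34, 0, 0],
)

```text
time_s: 5.62
tool_pos: [0.6064, -0.2793, 0.0252]
tool_rot: [180.0, -0.0, 69.9]
force: [-0.3, 0.9, 2.7]
grip_width: 0.0006
grasp_force: 1.4
```

>>> drive_tool(
  moves=[0, 0, 0.05, 0, 0, 0, 0, 0.1, 0, 0, 0, 0, 0.12, 0, 0, 0, 0, 0.12, 0, 0],
)

```text
time_s: 6.12
tool_pos: [0.6065, -0.2793, 0.0217]
tool_rot: [180.0, 0.0, 69.9]
force: [-2.7, 1.9, 11.7]
grip_width: 0.0003
grasp_force: 5.6
```

Blue has bottomed at 11.7 N. I'll lift and move to green at roughly reported (0.524,-0.230). A straight line from blue to green crosses the middle of the panel, clear of the caps at this height.

>>> drive_tool(
  moves=[0, 0, -0.4, 0, 0, 0, 0, -1.0, 0, 0, 0, 0, -1.2, 0, 0],
)

```text
time_s: 6.5
tool_pos: [0.6068, -0.28, 0.0693]
tool_rot: [179.9, 0.0, 69.8]
force: [0.4, 0.3, 0.2]
grip_width: 0.0005
grasp_force: 0.0
```

```bash
python3 go.py .524 -.2305 .07
```

```text
t 6.5 tcp [ 0.6068 -0.28    0.0693] [1.7988e+02 3.0000e-02 6.9850e+01] F [0.37 0.32 0.22] w 0.0005107773995189956 q [ 42.  27. -26.  88.  13.  68.  -6.]
units [ 0.448 -2.369 -0.022] turn 0 rows>= 1.5428199503229756
```

>>> drive_tool(
  moves=[0.22, -1.2, 0, 0, 0, 0.45, -2.37, 0, 0, 0, 0.45, -2.37, 0, 0, 0, 0.45, -2.37, 0.45, 0, 0, 0.45, -2.37, 0.8, 0, 0],
)

```text
time_s: 7.12
tool_pos: [0.5235, -0.2303, 0.0342]
tool_rot: [-180.0, -0.0, 69.8]
force: [0.1, 0.2, -0.2]
grip_width: 0.0004
grasp_force: 0.0
```

```bash
python3 go.py .524 -.2305 .022; python3 s.py | sed -n '1p;17,32p'
```

```text
t 7.125 tcp [ 0.5235 -0.2303  0.0342] [-1.7997e+02 -1.0000e-02  6.9830e+01] F [ 0.12  0.25 -0.17] w 0.0004409479631823361 q [ 45.  19. -28. 104.  10.  60.  -7.]
units [0.    0.013 0.306] turn 0 rows>= 0.19583704531291793
[ 0.5235 -0.2303  0.0342] [ 0.12  0.25 -0.17] 0.0004409479631823361
173 [[25, 27, 27], [21, 21, 21], [16, 16, 17]] [523, -220, 97]
174 [[29, 30, 31], [21, 19, 21], [13, 13, 14]] [523, -220, 93]
175 [[22, 24, 24], [19, 20, 20], [16, 15, 17]] [523, -221, 88]
176 [[27, 27, 28], [20, 20, 21], [14, 13, 14]] [521, -217, 87]
177 [[29, 31, 32], [20, 20, 20], [15, 15, 16]] [520, -214, 86]
178 [[26, 26, 28], [19, 17, 18], [15, 14, 14]] [520, -216, 80]
179 [[31, 41, 35], [19, 16, 19], [8, 7, 11]] [522, -220, 73]
180 [[38, 92, 49], [21, 29, 22], [13, 28, 18]] [520, -216, 72]
181 [[41, 143, 62], [26, 77, 37], [30, 91, 41]] [521, -218, 67]
182 [[43, 148, 65], [41, 132, 61], [42, 145, 64]] [524, -227, 55]
183 [[42, 139, 61], [45, 145, 65], [45, 146, 67]] [520, -217, 59]
184 [[37, 121, 54], [44, 137, 62], [42, 136, 61]] [520, -217, 55]
185 [[34, 102, 48], [36, 118, 53], [36, 113, 50]] [518, -213, 54]
```

>>> drive_tool(
  moves=[0, 0, 0.12, 0, 0, 0, 0, 0.22, 0, 0, 0, 0, 0.3, 0, 0, 0, 0, 0.34, 0, 0, 0, 0, 0.34, 0, 0],
)

```text
time_s: 7.8
tool_pos: [0.5237, -0.2299, 0.0228]
tool_rot: [180.0, 0.0, 69.9]
force: [-1.3, 0.5, 3.9]
grip_width: 0.0003
grasp_force: 2.1
```

>>> drive_tool(
  moves=[0, 0, 0.03, 0, 0, 0, 0, 0.06, 0, 0, 0, 0, 0.08, 0, 0, 0, 0, 0.08, 0, 0],
)

```text
time_s: 8.3
tool_pos: [0.5237, -0.2299, 0.0215]
tool_rot: [180.0, 0.1, 69.9]
force: [-6.4, 2.6, 17.4]
grip_width: 0.0007
grasp_force: 8.8
```

Green has bottomed at 17 N. I'll lift and measure the clamp from the stored pictures.

>>> drive_tool(
  moves=[0, 0, -0.5, 0, 0, 0, 0, -1.5, 0, 0, 0, 0, -2.6, 0, 0, 0, 0, -3.6, 0, 87, 0, 0, -3.8, 0, 87],
)

```text
time_s: 8.93
tool_pos: [0.525, -0.2306, 0.1744]
tool_rot: [179.7, 0.1, 69.9]
force: [-0.3, 0.0, -0.2]
grip_width: 0.013
grasp_force: 0.0
```

```bash
cat > c.py <<'E'
from m import *
yaw=np.deg2rad(9.5); X=np.array([np.cos(yaw),np.sin(yaw)]); Y=np.array([-X[1],X[0]])
def tri(u,v):
    A=[];b=[]
    for n,q in(("top",u),("side",v)):
        K,R,t=cam(n);P=K@np.c_[R,t]
        for i in(0,1): r=P[i]-q[i]*P[2]; A.append(r[:3]);b.append(-r[3])
    return np.linalg.lstsq(np.array(A),np.array(b),rcond=None)[0]
E
python3 - <<'E'
from c import *
T,S=np.load("top0.npz"),np.load("side0.npz"); p,q=T["p"],S["p"]
yl=H(20,40,110,110)
for n,pic,bx,z in(("top",p,(185,170,205,192),.036),("side",q,(212,250,236,270),.03)): print(n,"pointer",cents(n,pic,bx,z,yl))
for n,pic,bx,z in(("top",p,(187,194,199,206),.036),("side",q,(230,258,246,276),.02)): print(n,"mark",cents(n,pic,bx,z,lambda h:((h[...,0]<8)|(h[...,0]>172))&(h[...,1]>170)&(h[...,2]>185)))
# handle from the top by darkness
g=p.max(2); m=(g<75).astype(np.uint8); m[:168]=0;m[188:]=0;m[:,:192]=0;m[:,230:]=0
k,l,s,c=cv2.connectedComponentsWithStats(m); i=1+np.argmax(s[1:,4]); print("handle",s[i],c[i],ray("top",c[i],.09))
uv=np.argwhere(l==i)[:,::-1]; W=np.array([ray("top",a,.09)[:2] for a in uv],np.float32); print(cv2.minAreaRect(W))
# yaw via rails (white) : print centre in clamp frame
E
python3 go.py .5 .1 .17 99.5
```

```text
top pointer (np.int32(8), array([195.2, 181.8]), array([0.6339, 0.2238, 0.036 ]))
side pointer (np.int32(30), array([223.7, 260.5]), array([0.6326, 0.2287, 0.03  ]))
top mark (np.int32(6), array([193. , 199.7]), array([0.5819, 0.2299, 0.036 ]))
side mark (np.int32(31), array([237.5, 268. ]), array([0.5871, 0.2285, 0.02  ]))
handle [221 174   3   3   6] [221.66666667 175.33333333] [0.64282365 0.14113159 0.09      ]
((0.6423783898353577, 0.14160850644111633), (0.007915381342172623, 0.0039148591458797455), 44.444129943847656)
t 8.925 tcp [ 0.525  -0.2306  0.1744] [1.7968e+02 6.0000e-02 6.9850e+01] F [-0.26  0.01 -0.15] w 0.012981707492277415 q [ 47.  11. -29.  95.   6.  75.  -4.]
units [ 7.544 -3.434  0.082] turn -2.964554201012254 rows>= 5.304827744857558
```

```bash
python3 - <<'E'
from c import *
p=np.load("top0.npz")["p"]
g=p.max(2)
for th in(90,110,130):
    m=(g<th).astype(np.uint8); m[:171]=0;m[186:]=0;m[:,:190]=0;m[:,227:]=0
    k,l,s,c=cv2.connectedComponentsWithStats(m); i=1+np.argmax(s[1:,4]); print(th,s[i],c[i],ray("top",c[i],.09))
print(g[170:186,192:228])
print(proj("top",[.6425,.172,.092]),proj("top",[.641,.179,.092]))
E
python3 go.py .64 .175 .17 99.5
```

```text
90 [195 173  29   9  79] [208.48101266 176.37974684] [0.64023139 0.17760083 0.09      ]
110 [195 173  30   9 102] [209.11764706 176.29411765] [0.64045474 0.175841   0.09      ]
130 [195 173  30   9 124] [209.04032258 176.24193548] [0.64060273 0.17605545 0.09      ]
[[191 185 187 246 255 255 255 255 255 255 255 255 255 254 254 254 254 254
  255 255 255 255 255 254 255 255 255 255 255 255 253 203 165 177 189 193]
 [192 187 205 249 255 255 255 254 254 254 254 255 255 255 255 255 255 255
  255 255 255 255 246 235 238 250 244 227 220 225 219 175 159 175 189 192]
 [192 191 202 239 255 255 255 255 255 255 255 255 255 255 255 255 255 255
  248 236 229 220 205 190 190 195 175 146 137 154 170 156 153 172 185 191]
 [219 201 197 230 255 255 255 255 255 255 255 248 236 232 228 225 217 213
  199 184 166 145 132 121 111 108  99  90  84  93 119 138 150 171 188 192]
 [244 221 196 212 249 255 255 248 232 222 216 203 190 182 167 143 130 121
  113 107  98  90  87  83  81  83  84  82  79  74  86 118 137 170 186 193]
 [255 232 194 180 199 218 215 195 167 141 133 131 118 110 101  89  83  82
   80  84  81  
[... 1141 characters left out ...]
255 255 254 254 254 254 254 254 254
  254 254 254 254 254 254 254 254 254 254 254 254 254 255 255 228 167 177]
 [255 253 242 204 192 236 255 255 255 255 254 254 254 254 254 254 254 254
  254 254 254 254 254 254 254 254 254 254 254 254 254 255 255 236 166 168]
 [255 255 250 207 184 227 255 255 255 254 254 254 254 254 254 254 254 254
  254 254 254 254 254 254 254 254 254 254 254 254 254 255 255 248 177 168]]
[210.4035903  175.43196035] [207.86670818 175.99187552]
t 8.925 tcp [ 0.525  -0.2306  0.1744] [1.7968e+02 6.0000e-02 6.9850e+01] F [-0.26  0.01 -0.15] w 0.012981707492277415 q [ 47.  11. -29.  95.   6.  75.  -4.]
units [10.509 -0.794  0.094] turn -2.964554201012254 rows>= 6.745443497820091
```

Handle centre is about (0.640,0.176).

>>> drive_tool(
  moves=[1.5, -0.11, 0, -0.6, 87, 3.0, -0.22, 0, -1.2, 87, 4.5, -0.34, 0, -1.8, 87, 6.0, -0.45, 0, -2.4, 87, 7.5, -0.57, 0, -2.96, 87],
)

```text
time_s: 9.55
tool_pos: [0.6049, 0.061, 0.1699]
tool_rot: [-179.9, 0.0, 99.6]
force: [0.7, -0.5, 0.3]
grip_width: 0.0627
grasp_force: 0.0
```

```bash
python3 go.py .64 .1755 .13 99.5
```

```text
t 9.55 tcp [0.6049 0.061  0.1699] [-1.7992e+02  1.0000e-02  9.9620e+01] F [ 0.71 -0.51  0.33] w 0.06269075034218245 q [ 26.  19. -42.  90.  13.  76.  -8.]
units [2.676 1.346 0.994] turn 0.01168707951082979 rows>= 2.0196982265255357
```

>>> drive_tool(
  moves=[0.9, 0.45, 0, 0, 87, 1.8, 0.9, 0.2, 0, 87, 2.68, 1.34, 0.5, 0, 87, 2.68, 1.34, 0.7, 0, 87],
)

```text
time_s: 10.05
tool_pos: [0.6387, 0.179, 0.1409]
tool_rot: [-179.8, -0.2, 99.8]
force: [0.7, -0.7, 0.6]
grip_width: 0.0866
grasp_force: 0.0
```

```bash
python3 go.py .64 .1755 .05 99.5; python3 - <<'E'
from m import *
p,d=env.read_camera("side"); np.savez("s3.npz",p=p,d=d); q=p[190:290,180:300]; cv2.imwrite("pics/s3.png",cv2.resize(q,None,fx=6,fy=6,interpolation=2)[:,:,::-1])
print(proj("side",[.64,.1755,.085]),proj("side",env.get_obs()["tool_pos"]))
E
```

```text
t 10.05 tcp [0.6387 0.179  0.1409] [-179.85   -0.18   99.83] F [ 0.68 -0.7   0.64] w 0.0865763174393937 q [ 13.  27. -42.  84.  18.  76. -20.]
units [-0.098  0.024  2.271] turn 0.032566397963671535 rows>= 1.454965713812017
[229.9452048  234.61772559] [229.05373964 220.21774503]
```

View pics/s3.png

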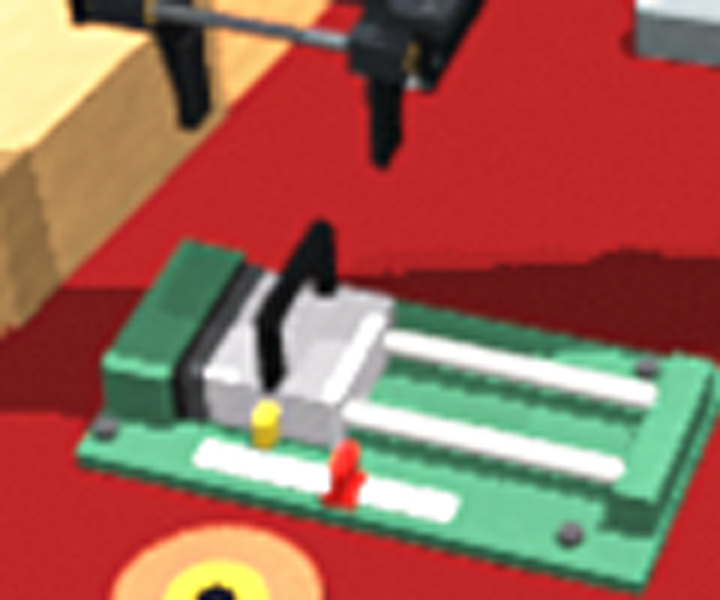

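The fingertips are at crop (193,125) and (383,163), straddling the handle bar centred at (295,265). The true tip is again about 28 mm above the reported TCP. Descending.

>>> drive_tool(
  moves=[-0.05, 0.02, 0.6, 0, 87, -0.09, 0.02, 1.2, 0, 87, -0.09, 0.02, 1.8, 0, 87, -0.09, 0.02, 2.2, 0, 87, -0.09, 0.02, 2.3, 0, 87],
)

```text
time_s: 10.72
tool_pos: [0.6411, 0.1694, 0.0497]
tool_rot: [-179.9, 0.0, 99.4]
force: [0.8, -1.2, 0.1]
grip_width: 0.0871
grasp_force: 0.0
```

```bash
python3 go.py .64 .1755 .037 99.5; python3 - <<'E'
from m import *
p,d=env.read_camera("side"); np.savez("s4.npz",p=p,d=d); q=p[190:290,180:300]; cv2.imwrite("pics/s4.png",cv2.resize(q,None,fx=6,fy=6,interpolation=2)[:,:,::-1])
E
```

```text
t 10.725 tcp [0.6411 0.1694 0.0497] [-1.7988e+02  5.0000e-02  9.9400e+01] F [ 0.81 -1.21  0.06] w 0.08711943874397782 q [ 13.  31. -40.  89.  21.  68. -22.]
units [ 0.155 -0.001  0.318] turn -0.009646873270898481 rows>= 0.2265449622519038
```

View pics/s4.png

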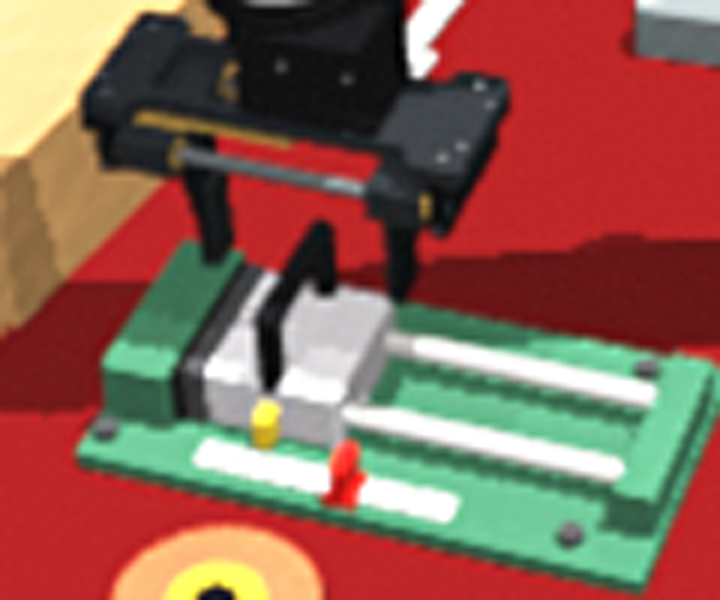

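Both fingers straddle the bar (tips at crop (215,260) and (400,300)). I'll go the last 12 mm down, shift 6 mm in +y, then close.

>>> drive_tool(
  moves=[0.15, 0, 0.2, 0, 87, 0.15, 0, 0.3, 0, 87, 0.15, 0, 0.3, 0, 40, 0.15, 0, 0.3, 0, 25, 0.15, 0, 0.3, 0, 20],
  squeeze=40,
)

```text
time_s: 11.4
tool_pos: [0.641, 0.1767, 0.0393]
tool_rot: [180.0, 0.0, 99.5]
force: [-0.3, -0.6, -0.3]
grip_width: 0.065
grasp_force: 0.0
```

>>> drive_tool(
  moves=[0, 0, 0, 0, 10, 0, 0, 0, 0, 5, 0, 0, 0, 0, 5, 0, 0, 0, 0, 5],
)

```text
time_s: 11.9
tool_pos: [0.6407, 0.1767, 0.039]
tool_rot: [-180.0, 0.0, 99.5]
force: [-0.2, -0.0, -0.3]
grip_width: 0.0251
grasp_force: 0.0
```

```bash
python3 go.py .64 .1755 .037 99.5
```

```text
t 11.9 tcp [0.6407 0.1767 0.039 ] [-180.      0.     99.46] F [-0.19 -0.01 -0.26] w 0.025126481430015484 q [ 12.  32. -40.  89.  22.  67. -23.]
units [-0.027 -0.023  0.05 ] turn -0.00364921315261455 rows>= 0.0392148846871939
```

>>> drive_tool(
  moves=[0, 0, 0, 0, 5, 0, 0, 0, 0, 5, 0, 0, 0, 0, 5],
)

```text
time_s: 12.28
tool_pos: [0.6429, 0.1771, 0.0391]
tool_rot: [179.8, -0.1, 99.5]
force: [5.6, 0.9, -3.3]
grip_width: 0.0127
grasp_force: 40.0
```

```bash
cat > mk.py <<'E'
from c import *
o=env.get_obs(); print(np.round(o["tool_pos"],4),np.round(o["tool_rot"],1),np.round(o["force"],1),o["grip_width"],o["grasp_force"])
red2=lambda h:((h[...,0]<8)|(h[...,0]>172))&(h[...,1]>170)&(h[...,2]>185)
yl=H(20,40,110,110); acc=[]
for k in range(4):
    q=env.read_camera("side")[0]
    if k==0:
        Q=cv2.resize(q[235:285,205:265],None,fx=10,fy=10,interpolation=2); cv2.imwrite("pics/mk_%d.png"%int(o["time_s"]*100),Q[:,:,::-1])
    a=cents("side",q,(205,240,262,280),.03,yl); b=cents("side",q,(228,255,248,278),.03,red2)
    hsv=cv2.cvtColor(q,cv2.COLOR_RGB2HSV).astype(int)
    if a and b: acc.append([*a[1],*b[1],a[0],b[0]])
acc=np.mean(acc,0); print("yel",acc[:2],"red",acc[2:4],"areas",acc[4:])
P=tuple(ray("side",acc[:2],.030)[:2]); M=tuple(ray("side",acc[2:4],.030)[:2])
print("pointer clamp x,y",X@P,Y@P,"mark",X@M,Y@M,"diff mm",1000*(X@P-X@M))
E
python3 mk.py
```

```text
[0.6429 0.1771 0.0391] [ 1.798e+02 -1.000e-01  9.950e+01] [ 5.6  0.9 -3.3] 0.012674711764150874 39.99906241893768
yel [224.1 260.7] red [237.675 268.325] areas [34. 32.]
pointer clamp x,y 0.6603259406091129 0.12156135329923394 mark 0.611349512796368 0.1389263326203933 diff mm 48.976427812744916
```

The bar is gripped (12.7 mm, 40 N). The pointer is about 49–50 mm from the mark, so I'll pull 44 mm and re-measure.

>>> drive_tool(
  moves=[0, -0.2, 0, 0, 5, 0, -0.45, 0, 0, 5, 0, -0.7, 0, 0, 5, 0, -0.95, 0, 0, 5, 0, -1.1, 0, 0, 5],
)

```text
time_s: 13.1
tool_pos: [0.6007, 0.1701, 0.0391]
tool_rot: [179.6, -0.1, 99.4]
force: [10.5, 2.2, -8.8]
grip_width: 0.0133
grasp_force: 40.0
```

>>> drive_tool(
  moves=[0, 0, 0, 0, 5, 0, 0, 0, 0, 5],
)

```text
time_s: 13.35
tool_pos: [0.601, 0.1701, 0.0391]
tool_rot: [179.6, -0.1, 99.4]
force: [9.4, 2.0, -8.9]
grip_width: 0.0125
grasp_force: 40.0
```

```bash
python3 mk.py; ls pics
```

```text
[0.601  0.1701 0.0391] [ 1.796e+02 -1.000e-01  9.940e+01] [ 9.4  2.  -8.9] 0.01253755316862035 39.99825596809387
yel [237.8 261.7] red [237.5 268.6] areas [14. 32.]
pointer clamp x,y 0.620965045086408 0.11358617678318705 mark 0.611417160887106 0.14010704971552138 diff mm 9.547884199302082
crop.png
mk_1227.png
mk_1335.png
s1.png
s2.png
s3.png
s4.png
side0.png
top0.png
```

```bash
python3 - <<'E'
from c import *
q=env.read_camera("side")[0]; p=env.read_camera("top")[0]
o=np.zeros((600,800,3),np.uint8)
o[:, :400]=cv2.resize(q[240:280,222:248][:, :],(400,600),interpolation=2)
o[:, 400:]=cv2.resize(p[180:210,182:202],(400,600),interpolation=2); cv2.imwrite("pics/v1.png",o[:,:,::-1])
E
```

```text
(no output)
```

View pics/v1.png

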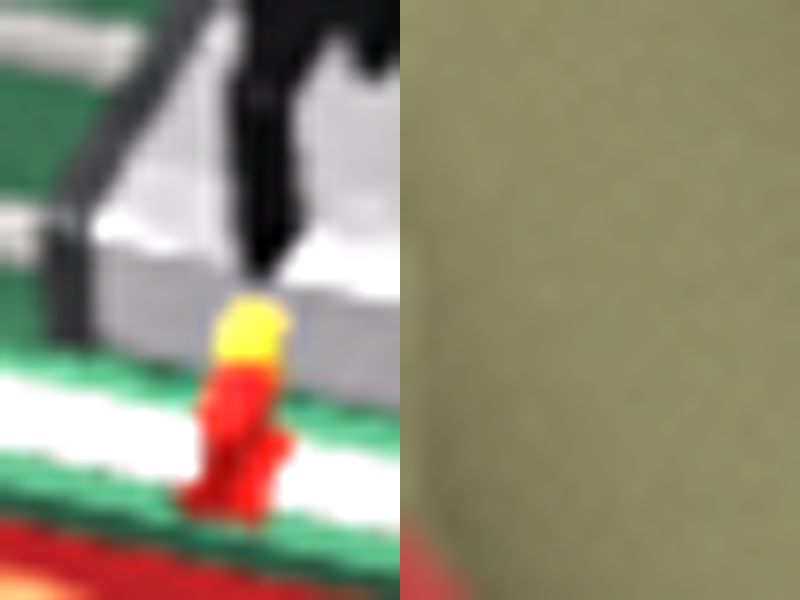

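The side view shows the yellow pointer at crop (252,330), directly behind the red fin at (240,400). The pointer is slightly short of, or near, alignment. The top camera is blocked by the arm. I'll compare the two fins' left (+x) top edges on the z = 36 mm plane.

```bash
cat > e.py <<'E'
from c import *
def edges(q):
    B=q[...,2].astype(float); G=q[...,1].astype(float)
    for v in range(257,276):
        ins=[u for u in range(231,244) if q[v,u,0]>150 and B[v,u]<110 and q[v,u,0]-B[v,u]>80]
        if not ins: continue
        u0,u1=ins[0],ins[-1]; out=[]
        for s,e in((-1,u0),(1,u1)):
            bi=B[v,u0:u1+1].min(); bo=B[v,e+2*s]; h=(bi+bo)/2   # half-level crossing
            a=e-2*s
            xs=np.arange(4)*1.0; prof=[B[v,a+s*i] for i in range(5)]
            for i in range(4):
                if (prof[i]-h)*(prof[i+1]-h)<=0 and prof[i]!=prof[i+1]: out.append(a+s*(i+(h-prof[i])/(prof[i+1]-prof[i]))); break
            else: out.append(np.nan)
        W=[ray("side",(c,v),.036)[:2] for c in out]
        print(v,"Y" if G[v,u0:u1+1].mean()>110 else "R",np.round(out,2),"clampx mm",[round(1000*float(X@w),1) for w in W],"y",round(1000*float(Y@W[0]),1),G[v,u0:u1+1].astype(int))
def grab(n=8): return np.mean([env.read_camera("side")[0].astype(float) for _ in range(n)],0)
if __name__=="__main__":
    b=np.array([.5819,.2299,.036])
    print(proj("side",b),"dY10mm",proj("side",b+np.r_[Y*.01,0])-proj("side",b),"dX10mm",proj("side",b+np.r_[X*.01,0])-proj("side",b))
    edges(grab())
E
python3 e.py; echo initial; python3 -c "
from e import *
edges(np.load('side0.npz')['p'].astype(float))"
```

```text
[238.4449993  264.83358328] dY10mm [-1.29396365  2.36050955] dX10mm [-3.2673153  -0.73447512]
261 Y [239.63 239.79] clampx mm [614.4, 613.9] y 115.0 [255 255]
262 Y [236.4  239.76] clampx mm [621.7, 612.5] y 121.7 [255 255 254]
263 Y [235.9  239.75] clampx mm [621.6, 611.0] y 125.9 [249 255 255 215]
264 Y [235.96 239.87] clampx mm [619.9, 609.2] y 129.7 [135 115 103 137]
265 R [235.54 239.84] clampx mm [619.5, 607.8] y 133.8 [120  73  54  46  80]
266 R [234.92 239.57] clampx mm [619.7, 607.1] y 138.1 [128  68  58  42  70]
267 R [234.33 239.26] clampx mm [619.8, 606.4] y 142.4 [85 59 54 37 88]
268 R [234.65 239.53] clampx mm [617.4, 604.2] y 145.8 [89 48 41 29 76]
269 R [234.72 240.37] clampx mm [615.7, 600.5] y 149.5 [99 24 27 24 35 85]
270 R [234.69 240.06] clampx mm [614.3, 599.9] y 153.2 [86 16 24 30 45]
271 R [234.61 239.36] clampx mm [613.1, 600.3] y 157.0 [65 16 28 37 85]
272 R [233.94 239.06] clampx mm [613.4, 599.7] y 161.2 [89 22 19 30 46]
273 R [233.03 239.05] clampx mm [614.4, 598.3] y 165.7 [41 26 27 32 45]
274 R [237.33 239.01] clampx mm [601.4, 596.9] y 165.7 [82 81 72]
[... 163 characters left out ...]
 mm [619.0, 608.8] y 133.7 [136  94  57  48  91]
266 R [235.15 239.45] clampx mm [619.1, 607.4] y 137.9 [133  71  54  39  87]
267 R [234.45 239.38] clampx mm [619.5, 606.1] y 142.3 [101  56  48  33  87]
268 R [234.61 239.53] clampx mm [617.5, 604.2] y 145.9 [86 45 36 27 73]
269 R [234.68 240.38] clampx mm [615.9, 600.5] y 149.5 [87 22 26 22 32 77]
270 R [234.66 240.12] clampx mm [614.4, 599.7] y 153.3 [78 13 21 29 41]
271 R [234.56 239.4 ] clampx mm [613.2, 600.2] y 157.0 [58 14 24 35 77]
272 R [233.93 239.13] clampx mm [613.4, 599.5] y 161.2 [80 20 17 27 42]
273 R [233.06 239.09] clampx mm [614.3, 598.2] y 165.6 [38 22 27 28 41]
274 R [238.1  239.05] clampx mm [599.4, 596.9] y 165.1 [76 68]
```

```bash
python3 - <<'E'
import re
s=open('e.py').read().replace("range(231,244)","range(217,230)"); exec(s.split("if __name__")[0])
q=np.load('side0.npz')['p'].astype(float); edges(q)
print(q[256:264,219:230,2].astype(int))
q=grab(4); print(q[258:268,231:245,2].astype(int)); print(q[258:268,231:245,1].astype(int))
E
```

```text
258 Y [222.63 225.8 ] clampx mm [665.9, 657.1] y 118.1 [255 255 255]
259 Y [222.34 225.82] clampx mm [665.0, 655.5] y 122.2 [255 255 244]
260 Y [221.76 225.94] clampx mm [665.0, 653.5] y 126.6 [211 249 246 202]
261 Y [221.77 225.87] clampx mm [663.4, 652.1] y 130.4 [148 161 164 165]
262 Y [221.49 225.78] clampx mm [662.5, 650.8] y 134.4 [138 153 160 160]
263 Y [221.78 225.61] clampx mm [660.1, 649.7] y 138.0 [154 156 147]
264 Y [221.92 222.31] clampx mm [658.2, 657.1] y 141.7 [146 145]
274 R [218.25 216.  ] clampx mm [652.3, 658.3] y 181.7 [33 33]
275 R [218.   224.36] clampx mm [651.5, 634.5] y 185.5 [28 29 30 27 31 33 34]
[[158 155 158 163 158 153 153 160 162 160 165]
 [157 155 159 158 132 117 118 141 154 149 152]
 [155 158 160 141 107  91  79 127 156 158 155]
 [159 162 157 119  90  83  61 118 155 160 156]
 [144 152 133  88  66  61  46 100 147 157 155]
 [ 90 110 104  62  34  33  39  97 146 157 158]
 [102 105  88  48  32  35  39  93 130 141 149]
 [148 137 104  55  30  28  41  79 100 108 115]]
[[168 164 166 168 168 172 143  88 103 216 255 255 255 255]
 [170 170 169 168 167 174 165 14
[... 390 characters left out ...]
 157 143  95  58  54  39  44  88 100 122 135 144]
 [253 241 234 166  68  52  48  33  66 127 130 139 127 107]]
[[166 161 162 165 165 167 136  83  96 211 255 255 255 255]
 [167 167 166 163 161 166 177 166 161 170 169 170 183 209]
 [167 164 163 161 163 183 239 250 239 191 157 156 159 161]
 [165 164 161 162 166 232 255 255 255 226 164 162 164 161]
 [164 165 166 164 174 255 255 255 254 184 162 164 164 163]
 [149 152 156 159 173 249 255 255 215 170 163 164 162 163]
 [128 111 124 140 149 136 114 104 138 160 163 163 164 165]
 [174 151 152 153 120  73  54  46  79 133 150 152 160 164]
 [214 207 207 193 128  68  58  42  70 121 126 142 147 148]
 [255 250 250 196  86  59  54  37  88 171 176 185 172 146]]
```

```bash
python3 - <<'E'
from c import *
p=np.load("top0.npz")["p"].astype(int)
for a,b in((176,188),(194,206)):
    for ch in(1,2): print("ch",ch,"rows",a); print(p[a:b,185:202,ch])
b=np.array([.5819,.2299,.036]); print(proj("top",b),proj("top",b+np.r_[X*.01,0])-proj("top",b),proj("top",b+np.r_[Y*.01,0])-proj("top",b),proj("top",b-[0,0,.02])-proj("top",b))
E
```

```text
ch 1 rows 176
[[163 192 222 255 255 255 255 255 241 187 138 122 122 115 104  90  76]
 [137 174 210 250 255 254 253 255 246 161  95  75  76  75  72  73  74]
 [110 165 198 233 253 255 255 255 246 141  70  70  74  78  79  79  80]
 [105 161 198 235 255 255 255 255 244 157  85  67  72  72  71  74 105]
 [103 163 199 238 255 255 253 254 251 220 154  99  62  56  59 105 183]
 [105 166 195 229 255 253 251 254 255 255 246 178 102  70  77 153 244]
 [100 163 188 222 255 255 255 255 255 255 255 235 173 152 153 217 254]
 [ 90 139 176 215 253 255 254 254 254 254 250 231 229 239 243 254 255]
 [ 80 116 166 202 242 251 252 253 252 238 202 192 235 255 255 255 255]
 [ 79 109 163 201 242 255 255 255 255 249 207 184 227 254 255 254 254]
 [ 78 100 160 199 238 255 255 254 255 253 223 191 217 252 255 254 254]
 [ 76  98 160 192 230 255 254 251 254 254 228 192 204 251 255 254 254]]
ch 2 rows 176
[[132 153 196 255 255 255 255 255 235 158 114 116 125 117 105  90  74]
 [115 140 182 250 255 254 254 255 244 144  79  71  76  76  71  73  73]
 [ 95 132 165 227 254 255 255 255 248 138  70  71  76  78  77  78  80]
 [ 92 
[... 1771 characters left out ...]
68 179 171 157 155 155 153]
 [ 79  80  78  84  91  91  98 100  98  83  95 158 172 158 153 153 150]
 [ 82  80  83  88  92  93  93  89  88  78  79 129 149 155 155 156 150]
 [ 77  81  79  84  91  88  86  83  81  70  83 128 148 152 154 154 155]
 [ 79  79  79  83  83  80  77  81  94 114 142 191 184 157 153 153 153]
 [ 81  77  79  79  84  94  99 121 172 220 243 252 230 167 151 155 153]
 [ 79  80  79  77  87 109 133 178 235 255 255 255 238 179 153 149 152]
 [ 78  79  78  78  89 129 160 220 251 255 255 255 240 189 156 149 152]
 [ 80  83  78  79  87 133 162 229 255 255 255 255 252 201 155 151 152]]
[193.00586056 199.67696138] [-0.55014874 -3.40381502] [-3.44077578  0.60342011] [1.26158502 0.76393273]
```

Both views agree. The mark's +x edge is at clamp x ≈ 619.2 mm and the total pull needed is about 46 mm, which leaves roughly 2.5 mm.

>>> drive_tool(
  moves=[0, -0.03, 0, 0, 5, 0, -0.06, 0, 0, 5, 0, -0.06, 0, 0, 5, 0, -0.06, 0, 0, 5],
)

```text
time_s: 14.75
tool_pos: [0.5987, 0.1698, 0.0391]
tool_rot: [179.6, -0.1, 99.4]
force: [9.6, 2.4, -8.1]
grip_width: 0.0127
grasp_force: 40.0
```

```bash
python3 - <<'E'
from e import *
o=env.get_obs(); print(o["time_s"],np.round(o["tool_pos"],4),np.round(o["tool_rot"],2),np.round(o["force"],1),o["grip_width"])
q=grab(8); B=q[...,2]; 
print(q[259:269,232:244,2].astype(int)); print(q[259:269,232:244,1].astype(int))
# left +x edge at half level, inside level taken 1.5-2.5 px in
for v in range(260,268):
    ch=q[v,:,2] if v<264 else q[v,:,1]; i=np.argmax(q[v,230:242,0]-q[v,230:242,2]>80)+230
    bg=np.mean(ch[i-4:i-2]); inn=ch[i+1:i+3].mean(); h=(bg+inn)/2
    us=np.arange(i-4,i+3); f=ch[i-4:i+3]-h; k=np.where((f[:-1]>0)&(f[1:]<=0))[0]
    if len(k): k=k[-1]; e=us[k]+f[k]/(f[k]-f[k+1]); print(v,round(e,2),round(1000*float(X@ray("side",(e,v),.036)[:2]),1))
o=np.zeros((600,800,3),np.uint8)
o[:, :400]=cv2.resize(q[240:280,222:248].astype(np.uint8),(400,600),interpolation=2)
o[:, 400:]=cv2.resize(q[252:276,229:245].astype(np.uint8),(400,600),interpolation=0); cv2.imwrite("pics/v2.png",o[:,:,::-1])
E
```

```text
14.75 [0.5987 0.1698 0.0391] [ 1.7957e+02 -9.0000e-02  9.9440e+01] [ 9.6  2.4 -8.1] 0.012653445692268296
[[169 170 169 167 168 174 170 153 162 177 178 186]
 [170 169 168 168 172 169 148 147 157 161 162 162]
 [167 166 165 169 172 151 115  99  99 143 167 168]
 [169 166 170 173 168 130 101  91  76 138 170 168]
 [152 156 165 172 150 103  85  72  63 141 171 168]
 [ 87 108 132 150 113  62  55  44  46 135 169 167]
 [107 110 113  94  64  53  47  31  43 120 156 162]
 [156 157 149 103  61  54  39  29  58  85 122 136]
 [240 234 178  85  53  48  31  35  97 116 137 128]
 [255 255 251  83  41  36  24  36 100 148 156 149]]
[[167 167 166 163 162 166 174 159 156 169 173 182]
 [167 166 163 161 163 182 236 247 215 167 155 157]
 [165 163 162 162 167 232 255 255 255 185 159 162]
 [165 163 165 164 183 255 255 255 250 173 161 164]
 [150 154 161 167 189 253 255 255 219 168 162 163]
 [111 122 141 151 125 109 136 161 173 166 161 163]
 [151 152 153 123  75  54  47  83 151 158 152 158]
 [206 207 200 141  75  57  41  79 149 139 141 149]
 [250 249 211 111  62  53  36  80 163 167 182 172]
 [255 255 255  95  48  40  27  62 142 194 205 200]]
260 237.44 621.9
261 237.4 620.5
262 236.96 620.2
263 236.64 619.5
264 236.36 618.8
265 235.2 620.4
266 235.04 619.4
267 234.56 619.2
```

View pics/v2.png

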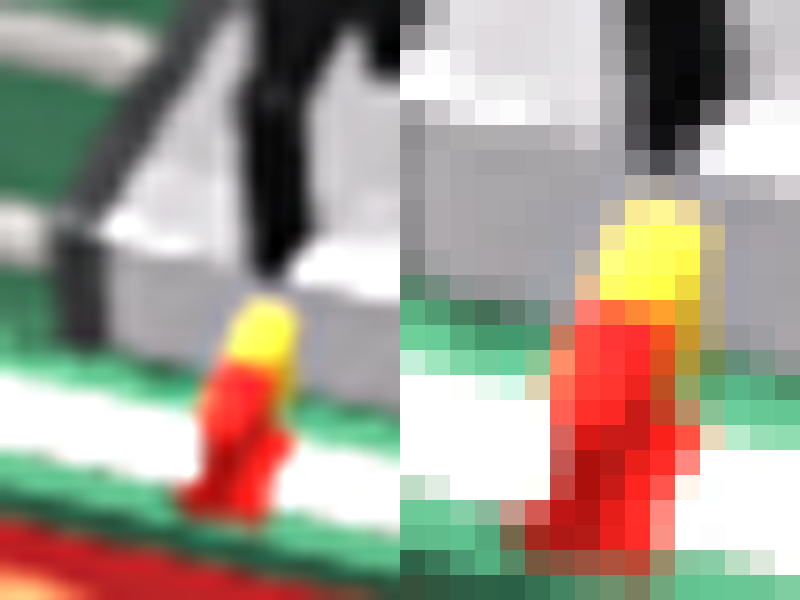

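The yellow and red fins now form one line: left edges at about 620.1 and 619.5 mm, meeting at right-crop (600,300). I'll pull one last 0.5 mm and let it settle.

>>> drive_tool(
  moves=[0, -0.015, 0, 0, 5, 0, -0.015, 0, 0, 5, 0, -0.015, 0, 0, 5, 0, -0.015, 0, 0, 5],
)

```text
time_s: 15.65
tool_pos: [0.5982, 0.1697, 0.0391]
tool_rot: [179.6, -0.1, 99.4]
force: [11.7, 2.5, -8.6]
grip_width: 0.0126
grasp_force: 40.0
```

>>> drive_tool(
  moves=[0, 0, 0, 0, 5, 0, 0, 0, 0, 5, 0, 0, 0, 0, 5, 0, 0, 0, 0, 5],
)

```text
time_s: 16.15
tool_pos: [0.5982, 0.1697, 0.0391]
tool_rot: [179.6, -0.1, 99.4]
force: [10.1, 2.7, -8.4]
grip_width: 0.0122
grasp_force: 40.0
```

```bash
python3 -c "
from cell import env
o=env.get_obs(); print(o['time_s'],o['tool_pos'],o['grip_width'],o['grasp_force'],max(abs(v) for v in o['joint_velocities']))
print(env.sign_off())"
```

```text
16.15 [0.59817915 0.1696819  0.03906528] 0.012173924068623027 39.99800741672516 0.1193809426699114
the job is handed in; nothing more can be done
None
```

I pressed yellow, blue and green in order, each fully down and let up, and never touched red; I then handed the job in at 16.2 s with the jaw held still and the pointer within about 1 mm of the red marker by camera (no verdict was returned).

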